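# Reunite the split bar moulds

### The arm

A 6-joint arm with a two-finger parallel gripper is mounted at the origin on the work surface. World frame = base frame: x ahead of the robot, y to its left, z up, the work surface at z = 0. Lengths are in m, angles in degrees, forces in N, time in s.
With the tool pointing down it reaches from about 0.35 to 0.875 m from the base axis. Payload 4.2 kg.
Tool frame: the origin (TCP) lies midway between the tips of the shut fingers; the grasp point (between the pads) lies 19 mm behind it (r.grasp_offset is the distance from the TCP to the grasp point, in m); z points along the fingers, y is the direction in which the jaws open and shut (so a half turn about z gives the same grasp; the last joint's range is limited). The gripper opens to 87 mm and grips with 3 to 60 N. Pads are 19 mm wide; open, the fingers measure 117 mm over their backs; the gripper's body (75 mm by 190 mm) begins 51 mm behind the grasp point.
Start: joints at [-52.62, 22.042, 0.453, 0, -68.411, -14.817], TCP at [0.24, -0.577, 0.223] pointing down, gripper open.
Joint ranges: [-179.83, 179.83], [-69.29, 118.12], [-61.27, 80.66], [-181.25, 117.63], [-171.15, -9.14], [-177.46, 177.46]. Speed limits (degrees/s): [159.86, 159.86, 180, 180, 180, 180].

### API

Orientations are given as a 3x3 rotation matrix whose columns are the frame's x, y, z axes.
In Python, from station import r gives the robot as it stands.
- The arm moves only by the shell command python3 -m crank 'ROWS'. ROWS is JSON, a list of rows, each a list of 3 entries, a list of its own where there are three numbers: the closure, from -1 (fully open) to 1 (shut), so that 0 is half open, then the shift along the tool's x, y, z as a fraction of full scale, then the turn, a rotation vector about the tool's x, y, z as a fraction of full scale. In form: [[fingers, [dx, dy, dz], [wx, wy, wz]], ...]. A call has 1 to 8 rows; each row shifts and turns the commanded pose from where the row before left it, along the tool's axes as they then stand; what a row does not reach is not made up. Full scale, the value 1, is 100 mm for a shift and 45 degrees for a turn. A row lasts 1/10 s, in which the tool goes at most 50 mm and 8.59 degrees, less where a joint would pass 70% of its speed; a pose out of reach is approached as far as the arm can. A call with a number of a shift or a turn outside -1 to 1 is refused whole. A call with a gripper value outside its range is refused whole. The fingers move at their own pace and stop on an object; the grip force is fixed at half the most. Time passes only in rows, so rows that do not move let the fingers close. It gives the time, the measured TCP pose, the force and the opening at its end, in the units of the state.
- r.sense(): the state, without advancing time (a new reading comes with each control period).
- r.capture(name): name is "scene" or "side" or "wrist"; returns a dict with "img" (384x512x3 uint8, blue, green, red), "fx", "fy", "cx", "cy" (pixels), "R" (3x3) and "t" (3): a world point X has camera coordinates R X + t. Camera axes: x right, y down, z forward; pixel columns grow to the right and rows downward; lengths in m; the calibration is good to about 2 mm. The wrist camera is an equidistant fisheye: a pixel r from the principal point sees the ray r / f radians off the axis. A picture is of the moment at which its call begins. There is no depth.
- r.finish_job(): hands the job in, once; it reports no verdict.
The state is a dict: "time_s": time; "joints": joint angles; "joint_velocities": joint speeds; "effort": joint torques, N m; "tcp_pos": TCP position; "ee_rot": TCP orientation; "wrist_force": force on the tool from outside, world axes, zero at the start; "moment": the same for the moment, N m; "gripper_width": opening from 0.0 (shut) to 1.0 (fully open).
Only numpy, scipy, OpenCV 4.12 (cv2) and the standard library are available. Lean on these libraries where they do the work, as an engineer would, in place of code of your own. Each camera call takes 0.05 s, during which the arm holds its last target.

### The job

Close the two solid-perfume bar moulds whose bases are on the bench: put the yellow top and the blue top each back on its own base, striped ends together, so that the tongues enter the notches and each top lies fully home and flat. Lower the tops into place, do not drop them; leave the green top, whose base is elsewhere, and the other things alone.

Things in the scene. Friction and masses are not known exactly. Their poses are not given: they have to be found in the camera images.
- base_yellow: Lower half of the yellow mould, aluminium, fixed to the bench: 160 (x) x 70 mm, 22 mm high to its parting face, yellow stripe across its +x end. Two tongues stand 16 mm above that face, 55.5 to 70 mm out along x: +x end 20 mm wide at y = 16, -x end 20 mm wide at y = 16; the upper 6 mm taper in by 3 mm. Origin: centre of the underside.
- base_yellow_seat (a point): Centre of the yellow base's parting face, 22 mm above its origin, same axes. The yellow top is home when centred here, stripes at the same end, underside flat on the face: its centre point is then 27 mm above this one. Notches clear the tongues by 2 mm a side. No other top and no other way round goes down.
- base_blue: Lower half of the blue mould, aluminium, fixed to the bench: 160 (x) x 70 mm, 22 mm high to its parting face, blue stripe across its +x end. Two tongues stand 16 mm above that face, 55.5 to 70 mm out along x: +x end 40 mm wide at y = 0, -x end 16 mm wide at y = 0; the upper 6 mm taper in by 3 mm. Origin: centre of the underside.
- base_blue_seat (a point): Centre of the blue base's parting face, 22 mm above its origin, same axes. The blue top is home when centred here, stripes at the same end, underside flat on the face: its centre point is then 27 mm above this one. Notches clear the tongues by 2 mm a side. No other top and no other way round goes down.
- top_yellow_mid (a point): Loose upper half of the yellow mould, parting face down: aluminium plate 130 (x) x 64 x 20 mm, about 0.35 kg, black grip block on top (70 along x, 22 wide, from 20 to 54 mm above the underside, centred). Through notches 12 mm deep in its short ends: +x end 24 mm wide at y = 16, -x end 24 mm wide at y = 16. Point: its centre, 27 mm above the underside; z up.
- top_blue_mid (a point): Loose upper half of the blue mould, parting face down: aluminium plate 130 (x) x 64 x 20 mm, about 0.35 kg, black grip block on top (70 along x, 22 wide, from 20 to 54 mm above the underside, centred). Through notches 12 mm deep in its short ends: +x end 44 mm wide at y = 0, -x end 20 mm wide at y = 0. Point: its centre, 27 mm above the underside; z up.
- top_green_mid (a point): Loose upper half of the green mould, parting face down: aluminium plate 130 (x) x 64 x 20 mm, about 0.35 kg, black grip block on top (70 along x, 22 wide, from 20 to 54 mm above the underside, centred). Through notches 12 mm deep in its short ends: +x end 24 mm wide at y = 16, -x end 24 mm wide at y = -16. Point: its centre, 27 mm above the underside; z up. Leave it.
- top_yellow_mark (a point): Middle of the yellow paint stripe across the yellow top, near its +x end: 45.5 mm from its centre along its +x, on the plate's upper face (20 mm above the underside).
- top_blue_mark (a point): Middle of the blue paint stripe across the blue top, near its +x end: 45.5 mm from its centre along its +x, on the plate's upper face (20 mm above the underside).
- dropper_bottle: Amber glass dropper bottle, 38 mm across, 96 mm tall, standing loose; a bystander. Origin: centre of its underside.
- paint_bottle: Red paint bottle with white cap, 36 mm across, 101 mm tall, standing loose; a bystander. Origin: centre of its underside.
- coffee_cup: Black coffee cup with card sleeve, 82 mm across, 112 mm tall, standing loose; a bystander. Origin: centre of its underside.
There are look-alikes about, which are no part of the job. What is shaped like the part that bears top_blue_mid but orange or turquoise is not meant.

How it is judged:
By the outcome, as a careful person would: the job done as asked, in the order asked, and still so for the second after the job is handed in, with the robot touching nothing.
It also fails if it takes over 72 s, if anything falls off the work surface, if the arm or the gripper's body presses on something with over 40 N, if the wrist force passes 120 N, or if a joint passes its speed limit or range.

## Working session

There is one attempt and no reset: what is moved stays moved. The work goes in short steps, Python scripts to look and compute and a shell command to move; the robot and the scene stay as the last step left them, time stands still between calls to the robot, and variables do not carry over. Pictures are saved under pics/ and viewed, and the job is handed in when it is done.

```bash
mkdir -p pics; ls; python3 - <<'E'
from station import r
import cv2
print(r.sense())
for n in("scene","side","wrist"):
    c=r.capture(n); cv2.imwrite(f"pics/{n}0.png",c["img"]); print(n,c["fx"],c["cx"],c["cy"],c["R"],c["t"])
E
```

```text
pics
{'time_s': 0.0, 'joints': array([-5.26192931e+01,  2.20915856e+01,  3.78095517e-01, -2.92752460e-02,
       -6.84130915e+01, -1.48165058e+01]), 'joint_velocities': array([ 0.09055925,  0.07219181, -0.03423319,  0.00909916,  0.02039652,
       -0.05712734]), 'effort': array([ 1.53715711e-03, -3.90664601e+01,  1.87404460e+01,  4.21976164e+00,
        1.10693273e-02, -1.93199676e-04]), 'tcp_pos': array([ 0.23959609, -0.57657258,  0.2214387 ]), 'ee_rot': array([[-9.23522415e-01, -3.83543245e-01, -9.63702616e-04],
       [-3.83544441e-01,  9.23520159e-01,  2.04393221e-03],
       [ 1.06062403e-04,  2.25723999e-03, -9.99997447e-01]]), 'wrist_force': array([ 0.64964471,  1.04446211, -0.33113447]), 'moment': array([-0.00189319, -0.02248137,  0.00377264]), 'gripper_width': 0.9965722032330782}
scene 378.8187518680208 254.89253850776333 192.95567029739422 [[-0.85780983  0.51379111 -0.01345328]
 [ 0.39308196  0.63896394 -0.66121982]
 [-0.33113271 -0.57248911 -0.75007157]] [ 0.48076692 -0.15835501  1.37992898]
side 437.7724160703772 253.3147904989569 193.02327554207406 [[-0.75142559 -0.6597794  -0.00712157]
 [-0.48163188  0.55584593 -0.67754412]
 [ 0.45098815 -0.50569401 -0.73544766]] [0.42169471 0.3195326  1.00023211]
wrist 297.3186396354542 256.52124807640723 192.976703392843 [[-0.38353122  0.92352719  0.0011541 ]
 [ 0.8827765   0.36624019  0.29423421]
 [ 0.27131062  0.11386682 -0.95573265]] [ 0.62351593 -0.03389436  0.39097924]
```

View pics/scene0.png

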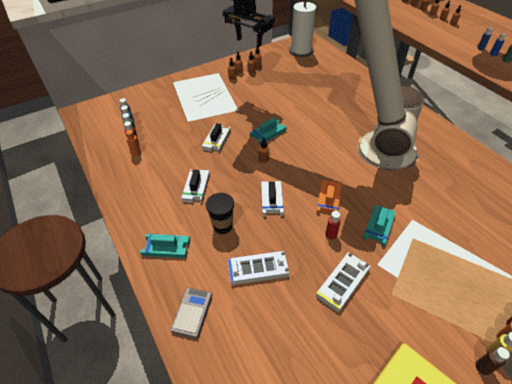

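View pics/side0.png

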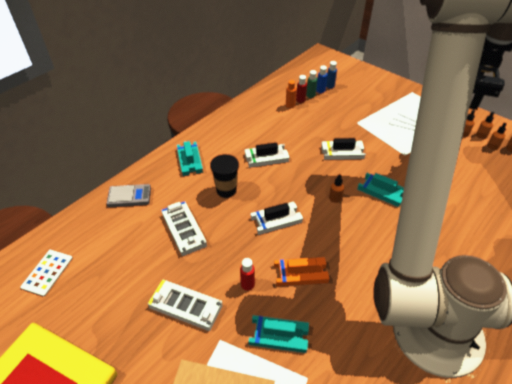

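View pics/wrist0.png

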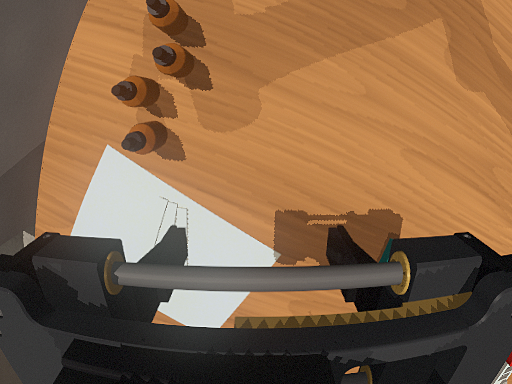

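The three white tops are at scene (215,137), (196,184) and (272,197). The white bases are at (258,268) and (343,282). I'll confirm the stripe colours in enlarged crops.

```bash
python3 - <<'E'
import cv2,numpy as np
a=cv2.imread("pics/scene0.png");b=cv2.imread("pics/side0.png")
z=lambda i,x,y,w,h,s:cv2.resize(i[y:y+h,x:x+w],None,fx=s,fy=s,interpolation=cv2.INTER_CUBIC)
cv2.imwrite("pics/cA.png",z(a,165,110,200,120,4)); cv2.imwrite("pics/cB.png",z(a,220,230,160,90,5)); cv2.imwrite("pics/cC.png",z(b,140,130,240,200,3))
E
```

```text
(no output)
```

View pics/cA.png

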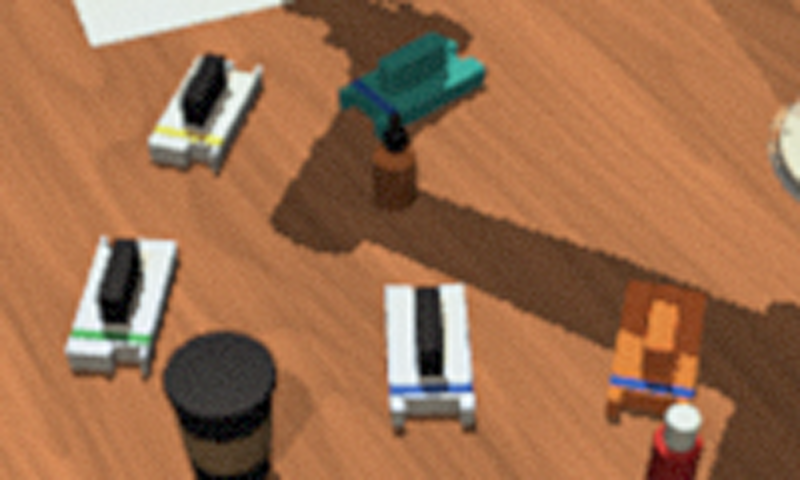

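View pics/cB.png

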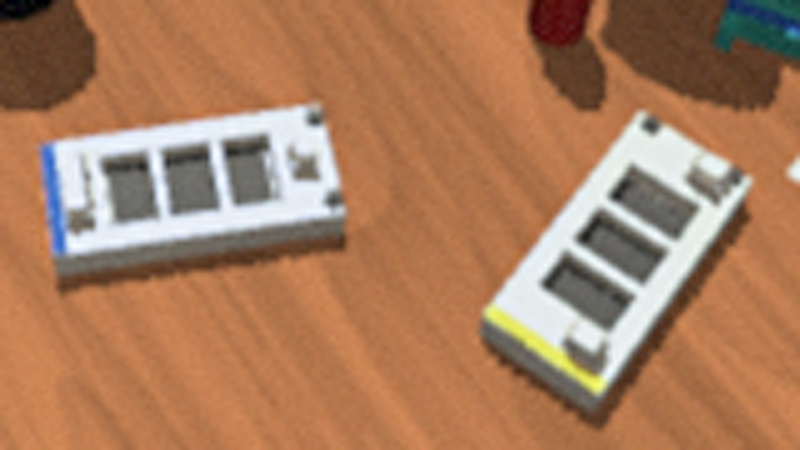

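View pics/cC.png

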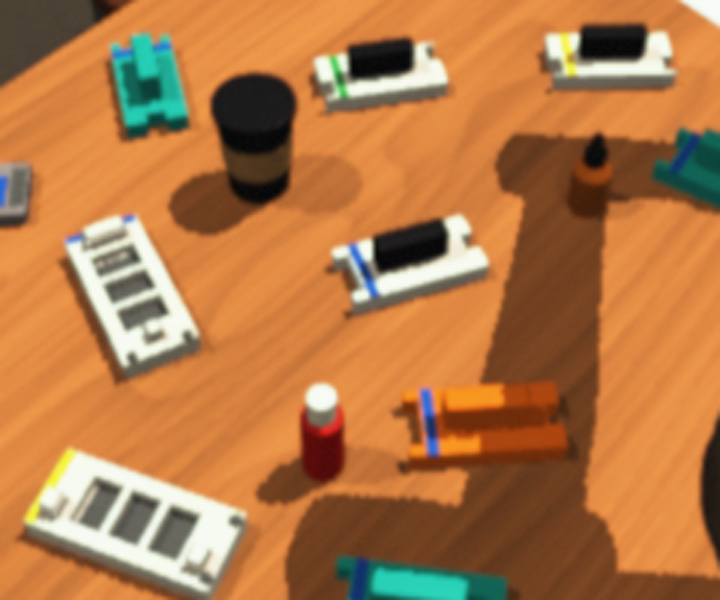

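The tops to move are yellow at scene (215,137) and blue at (272,197). Both are white with black blocks and stripes of the right colour. I'm leaving the green-striped top at (196,184), the orange look-alike at (330,195) and the turquoise ones at (270,130), (165,245) and (380,223). Next is a coarse measurement.

```bash
cat > h.py <<'E'
import numpy as np,cv2
from station import r
def ray(c,uv):
    uv=np.atleast_2d(uv).astype(float); x=(uv[:,0]-c["cx"])/c["fx"]; y=(uv[:,1]-c["cy"])/c["fy"]
    if c.get("fish"):
        th=np.hypot(x,y); s=np.where(th>1e-9,np.sin(th)/np.maximum(th,1e-9),1); d=np.c_[x*s,y*s,np.cos(th)]
    else: d=np.c_[x,y,np.ones(len(x))]
    R=np.array(c["R"]); return -R.T@np.array(c["t"]), d@R
def plane(c,uv,z):
    o,d=ray(c,uv); return (o+d*((z-o[2])/d[:,2])[:,None])[:,:2]
def pix(c,X):
    p=np.atleast_2d(X)@np.array(c["R"]).T+np.array(c["t"])
    if c.get("fish"):
        th=np.arctan2(np.hypot(p[:,0],p[:,1]),p[:,2]); k=th/np.maximum(np.hypot(p[:,0],p[:,1]),1e-9); x=p[:,:2]*k[:,None]
    else: x=p[:,:2]/p[:,2:]
    return x*[c["fx"],c["fy"]]+[c["cx"],c["cy"]]
def cap(n):
    c=dict(r.capture(n)); c["fish"]=n=="wrist"; return c
E
python3 - <<'E'
from h import *
for n in("scene","side"):
    c=cap(n); hsv=cv2.cvtColor(c["img"],cv2.COLOR_BGR2HSV)
    for name,lo,hi in(("yel",(24,110,120),(34,255,255)),("blue",(105,110,120),(120,255,255))):
        m=cv2.inRange(hsv,lo,hi); k,l,s,ce=cv2.connectedComponentsWithStats(m)
        for i in range(1,k):
            if s[i,4]<8 or s[i,4]>200: continue
            pts=np.argwhere(l==i)[:,::-1]; w=plane(c,pts,.021)
            mu=w.mean(0); ev,V=np.linalg.eigh(np.cov((w-mu).T)); 
            print(n,name,ce[i].round(1),s[i,4],"xy",mu.round(4),"ang",np.degrees(np.arctan2(V[1,1],V[0,1])).round(1),"len",(np.sqrt(12*ev)*1000).round(0))
    m=cv2.inRange(hsv,(0,0,195),(180,60,255)); cs,_=cv2.findContours(m,cv2.RETR_EXTERNAL,cv2.CHAIN_APPROX_NONE)
    for q in cs:
        if 150<cv2.contourArea(q)<4000:
            w=plane(c,q[:,0],.021); rc=cv2.minAreaRect((w*1000).astype(np.float32)); M=q[:,0].mean(0)
            print(n,"white",M.round(0),np.round(rc[0],1),np.round(rc[1],1),round(rc[2],1))
E
```

```text
scene yel [207.4 142.6] 9 xy [ 0.5489 -0.3569] ang 132.3 len [ 6. 31.]
scene yel [328.9 299.7] 66 xy [0.5533 0.3592] ang 109.5 len [ 7. 66.]
scene yel [502.6 341.3] 51 xy [0.2674 0.6564] ang 51.9 len [11. 28.]
scene blue [322.1 205.3] 14 xy [0.3747 0.0993] ang 136.9 len [ 7. 28.]
scene blue [266.1 207.2] 10 xy [0.5279 0.0143] ang 153.5 len [ 5. 25.]
scene blue [279.5 206.5] 12 xy [0.4908 0.0338] ang 148.8 len [ 7. 19.]
scene blue [382.5 236.3] 14 xy [0.2972 0.2842] ang 129.7 len [ 5. 31.]
scene blue [147.8 246.1] 31 xy [ 0.8949 -0.0414] ang 55.9 len [ 7. 41.]
scene blue [230.4 269.4] 42 xy [0.7277 0.1492] ang 68.0 len [ 5. 65.]
scene blue [196.8 299.9] 84 xy [0.8449 0.1827] ang 134.4 len [16. 38.]
scene white [188. 318.] [883.2 212.6] [64.4 58.1] 46.0
scene white [346. 278.] [477.5 330.3] [153.5  70.6] 19.3
scene white [256. 266.] [653.5 178.4] [ 71.4 153.1] 68.1
scene white [440. 253.] [234.3 452. ] [207.4 288.5] 17.3
scene white [369. 148.] [ 66.8 -34.1] [161.3  55. ] 56.3
scene white [203.  97.] [ 429.2 -633.8] [294.6 207.7] 78.6
scene white [22.  8.] [  933.3 -2001. ] [331.5 184.
[... 827 characters left out ...]
en [ 6. 19.]
side blue [257.2 336.5] 32 xy [0.2991 0.285 ] ang 126.9 len [ 6. 30.]
side white [255. 366.] [250.7 342.3] [206.2  60.3] 18.1
side white [474. 355.] [-81.6  10.4] [123.8  28.8] 88.4
side white [186. 305.] [482.9 333.3] [157.4  71.3] 19.5
side white [414. 292.] [ 92.5 -51.4] [117.6  81.4] 41.1
side white [ 46. 272.] [807.8 502.6] [ 70.2 118.3] 22.9
side white [285. 217.] [482.9 -24.6] [106.2  64.7] 60.3
side white [182. 223.] [662.3 178. ] [ 71.2 165.5] 68.1
side white [121. 193.] [884.  215.6] [65.  54.5] 46.7
side white [273. 155.] [ 665.8 -201.5] [104.6  61.8] 52.6
side white [395. 122.] [ 413.3 -632.3] [291.8 206.3] 78.6
side white [ 9. 41.] [2032.6  -71.3] [116.4 746.4] 62.8
```

```bash
python3 - <<'E'
from h import *
c=cap("wrist"); s=r.sense(); T=s["ee_rot"]; p=s["tcp_pos"]
R=np.array(c["R"]); o=-R.T@np.array(c["t"])
print("cam in tool",T.T@(o-p), "cam axes in tool\n",(T.T@R.T).round(3))
for uv in((256,193),(256,120),(256,60)):
    g=plane(c,[uv],.02)[0]; print(uv, (T.T@(np.r_[g,.02]-p)).round(3))
for n,zz in(("scene",0),("side",0)):
    c=cap(n)
    for nm,uv in (("scene",{"paint":(332,236),"cup":(223,230),"drop":(263,160)}),("side",{"paint":(247,288),"cup":(225,193),"drop":(337,198)})):
        if nm==n:
            for k,v in uv.items(): print(n,k,plane(c,[v],0.0)[0].round(3))
E
```

```text
cam in tool [ 0.08280641  0.00086241 -0.16118834] cam axes in tool
 [[-0.    -0.956 -0.294]
 [ 1.     0.    -0.   ]
 [ 0.    -0.294  0.956]]
(256, 193) [-0.029  0.     0.202]
(256, 120) [0.063 0.    0.202]
(256, 60) [0.137 0.    0.202]
scene paint [0.41  0.197]
scene cup [0.678 0.007]
scene drop [ 0.413 -0.19 ]
side paint [0.406 0.2  ]
side cup [0.669 0.005]
side drop [ 0.407 -0.196]
```

```bash
python3 -m crank '[[-1,[-0.46,0.128,0],[0,0,0]],[-1,[-0.46,0.128,0],[0,0,0]],[-1,[-0.46,0.128,0],[0,0,0]],[-1,[-0.46,0.128,0],[0,0,0]],[-1,[-0.46,0.128,0],[0,0,0]],[-1,[-0.46,0.128,0],[0,0,0]],[-1,[-0.46,0.128,0],[0,0,0]],[-1,[0,0,0],[0,0,0]]]'; python3 -m crank '[[-1,[0,0,0.2],[0,0,-0.144]],[-1,[0,0,0.2],[0,0,-0.144]],[-1,[0,0,0.2],[0,0,-0.144]],[-1,[0,0,0],[0,0,0]],[-1,[0,0,0],[0,0,0]]]'
python3 - <<'E'
from h import *
import pickle
c=cap("wrist"); cv2.imwrite("pics/w1.png",c["img"]); pickle.dump((c,r.sense()),open("w1.pkl","wb"))
cv2.imwrite("pics/w1z.png",cv2.resize(c["img"][60:310,110:410],None,fx=2.4,fy=2.4,interpolation=cv2.INTER_CUBIC))
E
```

```text
time_s: 1.2
tcp_pos: [0.5069, -0.3675, 0.2221]
ee_rot: [[-0.921, -0.389, 0.001], [-0.389, 0.921, 0.0], [-0.001, -0.0, -1.0]]
wrist_force: [0.1, -0.6, -0.4]
gripper_width: 0.999
time_s: 1.7
tcp_pos: [0.5027, -0.3713, 0.1629]
ee_rot: [[-0.745, -0.667, -0.0], [-0.667, 0.745, -0.0], [0.001, -0.0, -1.0]]
wrist_force: [0.8, -0.5, -0.4]
gripper_width: 0.998
```

View pics/w1z.png

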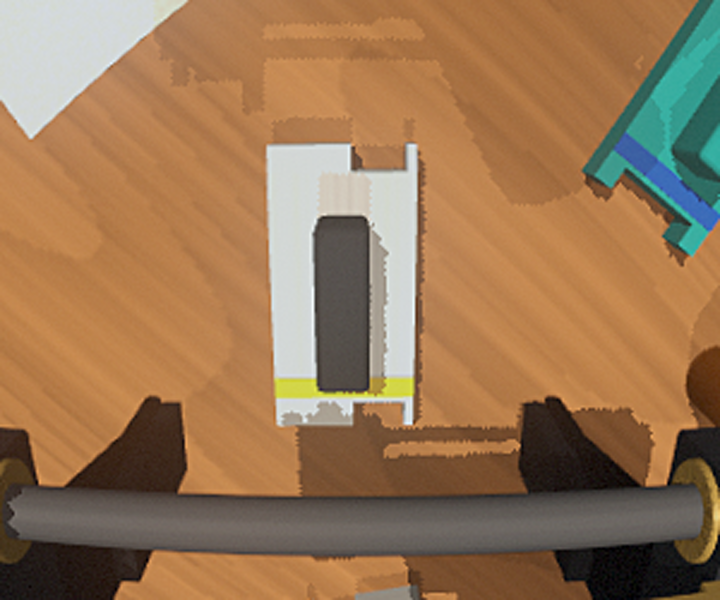

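The wrist view shows the yellow top with corners near zoomed (267,144), (417,144), (413,424), (276,426). The yellow stripe is at the bottom, at (345,388), and the notches are on the right-hand side.

```bash
cat >> h.py <<'E'
def fit(c,uv,z,hueok=(20,35),vmin=120):
    hsv=cv2.cvtColor(c["img"],cv2.COLOR_BGR2HSV)
    m=cv2.inRange(hsv,(0,0,vmin),(180,55,255))|cv2.inRange(hsv,(hueok[0],90,90),(hueok[1],255,255))
    m=cv2.morphologyEx(m,cv2.MORPH_CLOSE,np.ones((3,3)))
    k,l,s,ce=cv2.connectedComponentsWithStats(m)
    i=min((i for i in range(1,k) if s[i,4]>300),key=lambda i:np.min(np.hypot(*(np.argwhere(l==i)[:,::-1]-uv).T)))
    q=max(cv2.findContours((l==i).astype(np.uint8),cv2.RETR_EXTERNAL,cv2.CHAIN_APPROX_NONE)[0],key=cv2.contourArea)[:,0]
    w=plane(c,q,z); rc=cv2.minAreaRect((w*1000).astype(np.float32))
    return q,w,rc
E
python3 - <<'E'
from h import *
import pickle
c,s=pickle.load(open("w1.pkl","rb")); T=s["ee_rot"];p=s["tcp_pos"]
q,w,rc=fit(c,(235,180),.02); print(rc)
loc=(np.c_[w,np.full(len(w),.02)]-p)@T*1000
print(loc.min(0),loc.max(0), np.degrees(np.arctan2(T[1,0],T[0,0])))
hsv=cv2.cvtColor(c["img"],cv2.COLOR_BGR2HSV)
m=cv2.inRange(hsv,(24,110,120),(34,255,255)); l=cv2.connectedComponentsWithStats(m); i=1+np.argmax(l[2][1:,4]); 
pt=np.argwhere(l[1]==i)[:,::-1]; g=plane(c,pt,.02); print("stripe",(np.c_[g,np.full(len(g),.02)]-p).mean(0)@T*1000)
m=cv2.inRange(hsv[150:225,235:268],(0,0,0),(180,120,90)); pt=np.argwhere(m)[:,::-1]+[235,150]
g=plane(c,pt,.054); L=(np.c_[g,np.full(len(g),.054)]-p)@T*1000; print("block",np.percentile(L,[.5,99.5],axis=0))
E
```

```text
((503.3580017089844, -375.1523132324219), (130.3312530517578, 64.60974884033203), 42.39373779296875)
[-63.0715568  -34.92159639 143.63231102] [ 67.76243362  30.15025551 143.76682828] -138.11201793934933
stripe [-44.37758324 -19.99907763 143.73909198]
block [[-30.27646742 -12.83513414 109.67599932]
 [ 40.8014876    8.06559075 109.72128986]]
```

```bash
python3 -m crank '[[-1,[0.015,-0.024,0.3],[0,0,-0.011]],[-1,[0,0,0.4],[0,0,0]],[-1,[0,0,0.4],[0,0,0]],[-1,[0,0,0.26],[0,0,0]],[-1,[0,0,0],[0,0,0]],[-1,[0,0,0],[0,0,0]]]'; python3 -m crank '[[1,[0,0,0],[0,0,0]],[1,[0,0,0],[0,0,0]],[1,[0,0,0],[0,0,0]],[1,[0,0,0],[0,0,0]],[1,[0,0,0],[0,0,0]],[1,[0,0,0],[0,0,0]],[1,[0,0,0],[0,0,0]],[1,[0,0,0],[0,0,0]]]'
```

```text
time_s: 2.35
tcp_pos: [0.5044, -0.3745, 0.0281]
ee_rot: [[-0.737, -0.675, 0.002], [-0.675, 0.737, -0.002], [-0.0, -0.002, -1.0]]
wrist_force: [0.4, -0.3, 1.7]
gripper_width: 0.998
time_s: 3.15
tcp_pos: [0.5032, -0.3736, 0.0264]
ee_rot: [[-0.737, -0.676, -0.0], [-0.676, 0.737, 0.0], [0.0, 0.0, -1.0]]
wrist_force: [0.6, -0.0, 0.3]
gripper_width: 0.358
```

```bash
python3 -m crank '[[1,[0,0,0],[0,0,0]],[1,[0,0,0],[0,0,0]],[1,[0,0,0],[0,0,0]],[1,[0,0,0],[0,0,0]],[1,[0,0,0],[0,0,0]],[1,[0,0,0],[0,0,0]]]'; python3 - <<'E'
from h import *
c=cap("wrist"); cv2.imwrite("pics/w2.png",c["img"])
E
```

```text
time_s: 3.75
tcp_pos: [0.5034, -0.3736, 0.0265]
ee_rot: [[-0.737, -0.676, 0.0], [-0.676, 0.737, -0.0], [-0.0, -0.0, -1.0]]
wrist_force: [1.1, -0.7, -0.5]
gripper_width: 0.253
```

View pics/w2.png

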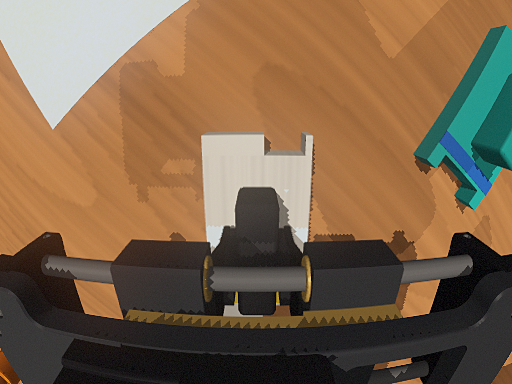

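```bash
python3 -m crank '[[1,[0,0,-0.1],[0,0,0]],[1,[0,0,-0.2],[0,0,0]],[1,[0,0,-0.4],[0,0,0]],[1,[0,0,-0.45],[0,0,0]],[1,[0,0,-0.45],[0,0,0]],[1,[0,0,-0.45],[0,0,0]],[1,[0,0,-0.45],[0,0,0]],[1,[0,0,0],[0,0,0]]]'; python3 - <<'E'
from h import *
c=cap("wrist"); cv2.imwrite("pics/w3.png",c["img"])
c=cap("side"); cv2.imwrite("pics/s3.png",c["img"])
s=r.sense();T=s["ee_rot"];p=s["tcp_pos"];print(p,s["joints"].round(1),s["wrist_force"],s["moment"])
d=np.array([.621,.382,p[2]])-p
a=np.radians(199.4); print("yaw now",np.degrees(np.arctan2(T[1,0],T[0,0])),"delta in tool",T.T@d)
E
```

```text
time_s: 4.6
tcp_pos: [0.5052, -0.3753, 0.2852]
ee_rot: [[-0.737, -0.676, 0.012], [-0.676, 0.737, -0.008], [-0.004, -0.014, -1.0]]
wrist_force: [0.9, -0.7, -1.1]
gripper_width: 0.249
[ 0.50268695 -0.37290208  0.27722786] [-21.8  20.4   5.8  -0.1 -75.4 -25.7] [ 0.0053915  -0.28156117 -3.38656807] [ 0.10815771  0.04273413 -0.0137345 ]
yaw now -137.52717537133148 delta in tool [-0.59700717  0.47692403  0.00102083]
```

View pics/w3.png

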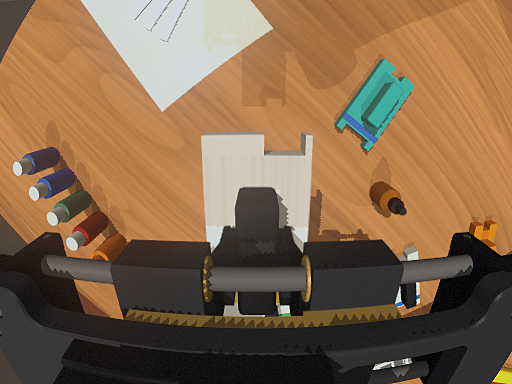

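Top held (3.4 N on the wrist, same place in the image as before the lift). Moving to where the wrist camera sees the yellow base ahead of the held top.

```bash
python3 -m crank '[[1,[-0.373,0.298,0],[0,0,0]],[1,[-0.373,0.298,0],[0,0,0]],[1,[-0.373,0.298,0],[0,0,0]],[1,[-0.373,0.298,0],[0,0,0]],[1,[-0.373,0.298,0],[0,0,0]],[1,[-0.373,0.298,0],[0,0,0]],[1,[-0.373,0.298,0],[0,0,0]],[1,[-0.373,0.298,0],[0,0,0]]]'; python3 -m crank '[[1,[-0.373,0.298,0],[0,0,0]],[1,[-0.373,0.298,0],[0,0,0]],[1,[-0.373,0.298,0],[0,0,0]],[1,[-0.373,0.298,0],[0,0,0]],[1,[-0.373,0.298,0],[0,0,0]],[1,[-0.373,0.298,0],[0,0,0]],[1,[-0.373,0.298,0],[0,0,0]],[1,[-0.373,0.298,0],[0,0,0]]]';  python3 -m crank '[[1,[0,0,0],[0,0,0.171]],[1,[0,0,0],[0,0,0.171]],[1,[0,0,0],[0,0,0.171]],[1,[0,0,0],[0,0,0]],[1,[0,0,0],[0,0,0]],[1,[0,0,0],[0,0,0]]]'
python3 - <<'E'
from h import *
import pickle
c=cap("wrist"); cv2.imwrite("pics/w4.png",c["img"]); pickle.dump((c,r.sense()),open("w4.pkl","wb"))
E
```

```text
time_s: 5.5
tcp_pos: [0.5603, 0.0056, 0.2738]
ee_rot: [[-0.737, -0.675, -0.006], [-0.675, 0.737, -0.001], [0.005, 0.004, -1.0]]
wrist_force: [0.3, -0.4, -3.8]
gripper_width: 0.251
time_s: 6.3
tcp_pos: [0.6198, 0.3822, 0.2729]
ee_rot: [[-0.737, -0.676, -0.006], [-0.676, 0.737, -0.004], [0.007, 0.001, -1.0]]
wrist_force: [1.9, -0.0, -2.6]
gripper_width: 0.252
time_s: 6.9
tcp_pos: [0.6208, 0.3807, 0.2753]
ee_rot: [[-0.943, -0.334, -0.002], [-0.334, 0.943, -0.001], [0.002, -0.001, -1.0]]
wrist_force: [-0.5, -0.6, -3.2]
gripper_width: 0.258
```

View pics/w4.png

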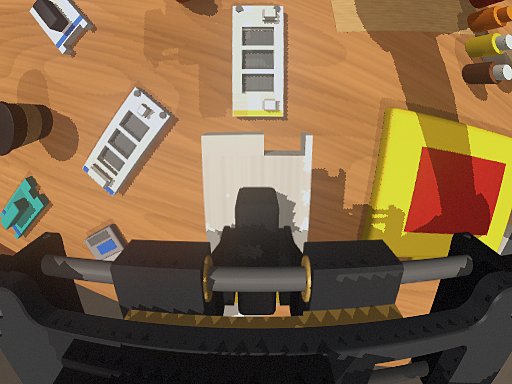

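The wrist view shows the yellow base at cols 233–285, rows 5–117, with its stripe at (258,112). The blue base is at (127,138) with its stripe at (102,178). The held plate's front edge is at row 134.

```bash
python3 - <<'E'
from h import *
import pickle
c,s=pickle.load(open("w4.pkl","rb")); T=s["ee_rot"];p=s["tcp_pos"]
print(p,"yaw",np.degrees(np.arctan2(T[1,0],T[0,0]))%360)
for nm,uv,hue in(("yel",(243,25),(22,36)),("blue",(165,120),(100,125))):
    q,w,rc=fit(c,uv,.022,hue); print(nm,rc,q.min(0),q.max(0))
    bx=cv2.boxPoints(rc)/1000; print("box px",pix(c,np.c_[bx,np.full(4,.022)]).round(1).tolist())
# held plate, bright mask in tool frame
zt=p[2]-.0065
hsv=cv2.cvtColor(c["img"],cv2.COLOR_BGR2HSV); m=cv2.inRange(hsv,(0,0,110),(180,60,255)); m[:125]=0;m[228:]=0
l=cv2.connectedComponentsWithStats(m)
i=1+np.argmax(l[2][1:,4]); pt=np.argwhere(l[1]==i)[:,::-1]; L=(np.c_[plane(c,pt,zt),np.full(len(pt),zt)]-p)@T*1000
print("held",pt.min(0),pt.max(0),L.min(0),L.max(0))
for rr in range(135,230,15):
    a=pt[pt[:,1]==rr]; LL=(np.r_[plane(c,[[a[:,0].min()-.5,rr],[a[:,0].max()+.5,rr]],zt)[0],zt]-p)@T*1000
    g=plane(c,[[a[:,0].min()-.5,rr],[a[:,0].max()+.5,rr]],zt); print(rr,((np.c_[g,[zt,zt]]-p)@T*1000)[:,:2].round(1).tolist())
E
```

```text
[0.62095574 0.38078263 0.27580945] yaw 199.48527253815314
yel ((481.48272705078125, 333.0171203613281), (160.69825744628906, 70.48402404785156), 19.546337127685547) [232   5] [283 116]
box px [[282.9, 5.2], [232.0, 5.2], [232.1, 116.1], [283.0, 116.1]]
blue ((655.9728393554688, 180.40328979492188), (74.19495391845703, 163.3792724609375), 68.04161834716797) [82 87] [169 195]
box px [[135.8, 84.5], [81.5, 168.4], [113.9, 197.6], [172.6, 115.6]]
held [201 132] [312 227] [  9.34380433 -31.21463301   6.50184543] [67.5530687  32.54268079  6.60769091]
135 [[65.9, -30.8], [65.9, 32.4]]
150 [[57.2, -31.1], [57.3, 32.1]]
165 [[48.4, -31.4], [48.4, 32.5]]
180 [[39.4, -31.2], [39.4, 32.3]]
195 [[30.1, -31.1], [30.2, 32.8]]
210 [[20.6, -31.0], [20.6, 32.7]]
225 [[10.7, -31.0], [10.7, 32.7]]
```

```bash
python3 -m crank '[[1,[0.489,0.003,0],[0,0,0]],[1,[0.489,0.003,0],[0,0,0]],[1,[0.489,0.002,0],[0,0,0]],[1,[0,0,0.45],[0,0,0]],[1,[0,0,0.45],[0,0,0]],[1,[0,0,0.45],[0,0,0]],[1,[0,0,0.41],[0,0,0]],[1,[0,0,0.2],[0,0,0]]]';python3 -m crank '[[1,[0,0,0.1],[0,0,0]],[1,[0,0,0],[0,0,0]],[1,[0,0,0],[0,0,0]],[1,[0,0,0],[0,0,0]]]'
python3 - <<'E'
from h import *
import pickle
s=r.sense();print(s["tcp_pos"],np.degrees(np.arctan2(s["ee_rot"][1,0],s["ee_rot"][0,0]))%360)
D={n:cap(n) for n in("wrist","scene","side")}; pickle.dump((D,r.sense()),open("w5.pkl","wb"))
print(r.sense()["tcp_pos"])
z=lambda i,x,y,w,h,s:cv2.resize(i[y:y+h,x:x+w],None,fx=s,fy=s,interpolation=cv2.INTER_CUBIC)
cv2.imwrite("pics/w5.png",D["wrist"]["img"])
A=z(D["scene"]["img"],290,210,110,120,3.5);B=z(D["side"]["img"],130,240,110,120,3.5)
cv2.imwrite("pics/s5.png",np.hstack([A,B]))
E
```

```text
time_s: 7.75
tcp_pos: [0.4807, 0.3311, 0.0769]
ee_rot: [[-0.943, -0.333, -0.005], [-0.333, 0.943, -0.004], [0.006, -0.002, -1.0]]
wrist_force: [-0.6, -0.7, -4.6]
gripper_width: 0.254
time_s: 8.15
tcp_pos: [0.4836, 0.3341, 0.0725]
ee_rot: [[-0.943, -0.333, 0.003], [-0.333, 0.943, 0.003], [-0.004, 0.002, -1.0]]
wrist_force: [0.2, -0.2, -2.4]
gripper_width: 0.251
[0.48357707 0.33411268 0.07250719] 199.44095717661673
[0.48302836 0.33358709 0.07183148]
```

View pics/w5.png

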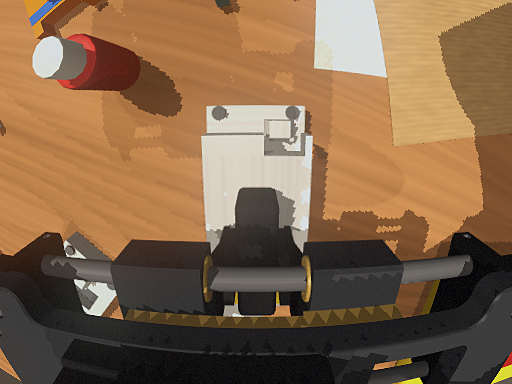

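View pics/s5.png

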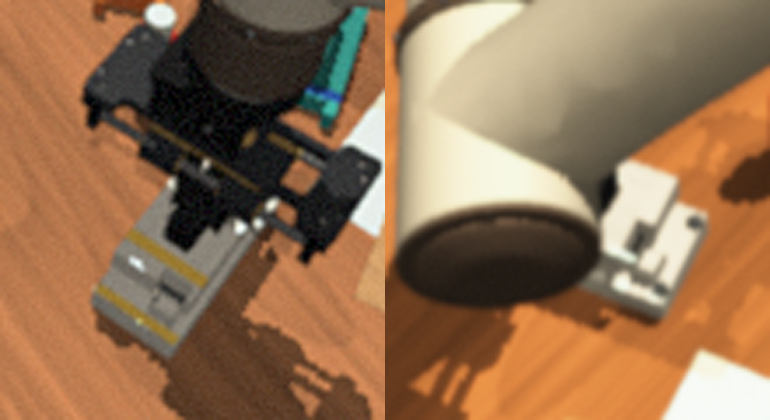

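```bash
python3 - <<'E'
import pickle,cv2
D,s=pickle.load(open("w5.pkl","rb"))
cv2.imwrite("pics/w5z.png",cv2.resize(D["wrist"]["img"][95:175,190:325],None,fx=5.9,fy=5.9,interpolation=cv2.INTER_NEAREST))
E
```

```text
(no output)
```

View pics/w5z.png

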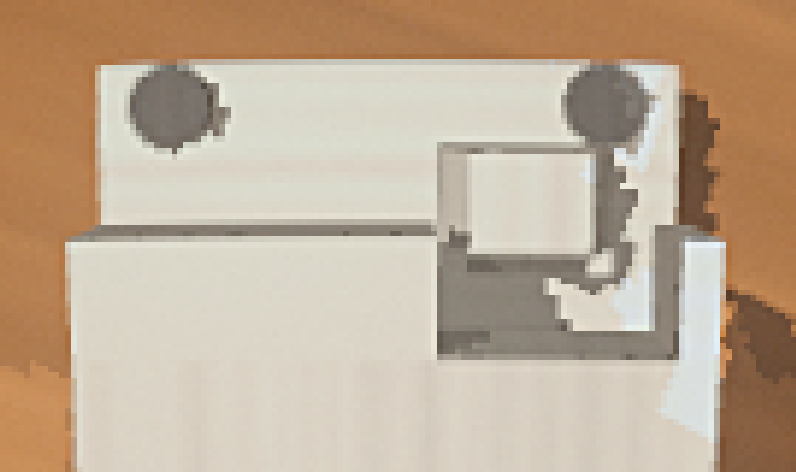

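```bash
python3 - <<'E'
from h import *
import pickle
D,s=pickle.load(open("w5.pkl","rb")); c=D["wrist"]; T=s["ee_rot"];p=s["tcp_pos"]
# use nominal upright rotation given camera pose
def L(u,v,z):
    uv=[[190+u/5.9-.5,95+v/5.9-.5]]; g=plane(c,uv,z)[0]; return ((np.r_[g,z]-p)@T*1000)[:2].round(1)
zt=p[2]-.0065
for n,a in dict(baseL=(97,63,.022),baseR=(680,63,.022),tongTL=(468,150,.038),tongBR=(594,255,.038),notL=(437,300,zt),notR=(680,300,zt),notBot=(550,358,zt),plL=(68,242,zt),plR=(724,242,zt)).items(): print(n,L(*a))
E
```

```text
baseL [ 81.9 -34.9]
baseR [81.9 35. ]
tongTL [71.7  8.9]
tongBR [60.1 23.1]
notL [58.7  4.9]
notR [58.9 28.6]
notBot [53.  15.9]
plL [ 64.7 -30.9]
plR [64.7 32.7]
```

Measured in the tool frame, the plate is 1.8 mm short in x and 0.8 mm over in y relative to the base. I'll correct that and lower part-way.

```bash
python3 -m crank '[[1,[0.017,-0.007,0],[0,0,0]],[1,[0,0,0],[0,0,0]],[1,[0,0,0.03],[0,0,0]],[1,[0,0,0.03],[0,0,0]],[1,[0,0,0],[0,0,0]],[1,[0,0,0],[0,0,0]]]'
python3 - <<'E'
from h import *
import pickle
c=cap("wrist"); pickle.dump((c,r.sense()),open("w6.pkl","wb")); print(r.sense()["tcp_pos"],r.sense()["wrist_force"])
cv2.imwrite("pics/w6z.png",cv2.resize(c["img"][95:175,190:325],None,fx=5.9,fy=5.9,interpolation=cv2.INTER_NEAREST))
E
```

```text
time_s: 8.9
tcp_pos: [0.4812, 0.3318, 0.0643]
ee_rot: [[-0.943, -0.332, -0.0], [-0.332, 0.943, -0.0], [0.0, -0.0, -1.0]]
wrist_force: [-0.5, 0.1, -2.7]
gripper_width: 0.249
[0.48123865 0.33187753 0.06442098] [-0.26483626  0.19892756 -3.1914574 ]
```

View pics/w6z.png

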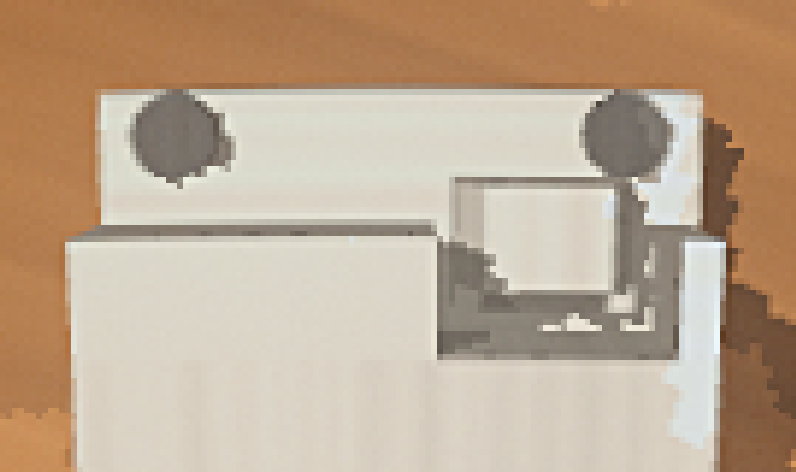

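```bash
python3 - <<'E'
from h import *
import pickle
c,s=pickle.load(open("w6.pkl","rb")); T=s["ee_rot"];p=s["tcp_pos"]
def L(u,v,z):
    uv=[[190+u/5.9-.5,95+v/5.9-.5]]; g=plane(c,uv,z)[0]; return ((np.r_[g,z]-p)@T*1000)[:2].round(1)
zt=p[2]-.0065
for n,a in dict(baseL=(97,88,.022),baseR=(704,88,.022),tongTL=(485,186,.038),tongBR=(615,292,.038),notL=(437,300,zt),notR=(680,300,zt),notBot=(550,358,zt),plL=(68,242,zt),plR=(724,242,zt)).items(): print(n,L(*a))
E
```

```text
baseL [ 79.9 -34. ]
baseR [79.9 36.2]
tongTL [69.2 10.1]
tongBR [57.8 24.2]
notL [59.6  4.5]
notR [59.8 28.1]
notBot [53.9 15.5]
plL [ 65.6 -31.1]
plR [65.6 32.3]
```

```bash
python3 -m crank '[[1,[-0.008,0.006,0],[0,0,0]],[1,[0,0,0],[0,0,0]],[1,[0,0,0.03],[0,0,0]],[1,[0,0,0.03],[0,0,0]],[1,[0,0,0],[0,0,0]],[1,[0,0,0],[0,0,0]]]'
python3 - <<'E'
from h import *
import pickle
c=cap("wrist"); pickle.dump((c,r.sense()),open("w6.pkl","wb")); print(r.sense()["tcp_pos"],r.sense()["wrist_force"])
cv2.imwrite("pics/w7z.png",cv2.resize(c["img"][95:175,190:325],None,fx=5.9,fy=5.9,interpolation=cv2.INTER_NEAREST))
E
```

```text
time_s: 9.55
tcp_pos: [0.4817, 0.3326, 0.0583]
ee_rot: [[-0.943, -0.332, -0.0], [-0.332, 0.943, -0.0], [0.0, -0.0, -1.0]]
wrist_force: [0.6, -0.1, -3.8]
gripper_width: 0.252
[0.48176308 0.33265915 0.0584593 ] [ 0.24941567  0.36949222 -2.93193002]
```

View pics/w7z.png

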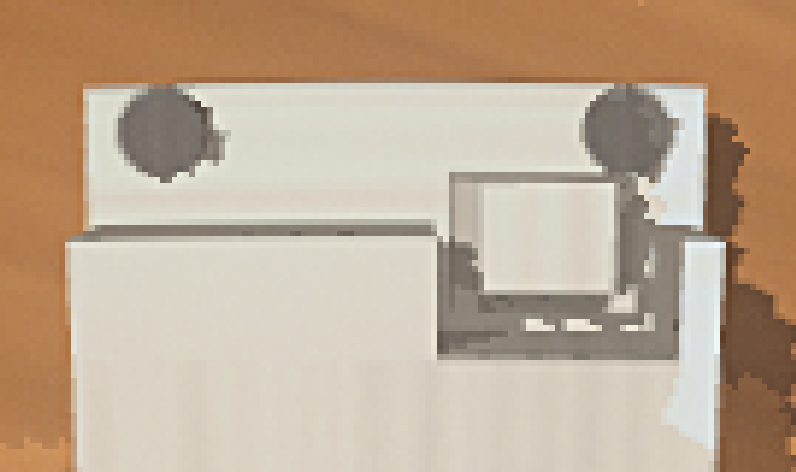

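```bash
python3 - <<'E'
from h import *
import pickle
c,s=pickle.load(open("w6.pkl","rb")); T=s["ee_rot"];p=s["tcp_pos"]
def L(u,v,z):
    uv=[[190+u/5.9-.5,95+v/5.9-.5]]; g=plane(c,uv,z)[0]; return ((np.r_[g,z]-p)@T*1000)[:2].round(1)
zt=p[2]-.0065
for n,a in dict(baseL=(84,84,.022),baseR=(708,84,.022),tongTL=(484,182,.038),tongBR=(615,292,.038),notL=(437,300,zt),notR=(680,300,zt),notBot=(550,358,zt),plL=(68,242,zt),plR=(724,242,zt)).items(): print(n,L(*a))
E
```

```text
baseL [ 80.5 -34.5]
baseR [80.5 35.6]
tongTL [70.   9.7]
tongBR [58.6 23.5]
notL [59.5  4.6]
notR [59.8 28.1]
notBot [53.9 15.6]
plL [ 65.5 -31.1]
plR [65.5 32.3]
```

Aligned to within about 0.5 mm. Lowering to the seat.

```bash
python3 -m crank '[[1,[0,0,0.025],[0,0,0]],[1,[0,0,0.025],[0,0,0]],[1,[0,0,0.025],[0,0,0]],[1,[0,0,0.02],[0,0,0]],[1,[0,0,0],[0,0,0]],[1,[0,0,0],[0,0,0]],[1,[0,0,0],[0,0,0]]]'
python3 -m crank '[[1,[0,0,0.01],[0,0,0]],[1,[0,0,0],[0,0,0]],[1,[0,0,0],[0,0,0]]]'
```

```text
time_s: 10.3
tcp_pos: [0.4817, 0.3326, 0.0491]
ee_rot: [[-0.943, -0.332, -0.0], [-0.332, 0.943, -0.0], [0.0, -0.0, -1.0]]
wrist_force: [-0.3, -0.1, -3.0]
gripper_width: 0.245
time_s: 10.6
tcp_pos: [0.482, 0.3328, 0.0486]
ee_rot: [[-0.943, -0.333, 0.001], [-0.333, 0.943, 0.0], [-0.001, 0.0, -1.0]]
wrist_force: [0.7, -1.2, 0.7]
gripper_width: 0.249
```

Contact came at 0.0486 against an expected 0.0485, so the top is home. Releasing slowly and retreating upward.

```bash
python3 -m crank '[[-1,[0,0,0],[0,0,0]],[-1,[0,0,0],[0,0,0]],[-1,[0,0,0],[0,0,0]],[-1,[0,0,0],[0,0,0]],[-1,[0,0,0],[0,0,0]],[-1,[0,0,0],[0,0,0]],[-1,[0,0,0],[0,0,0]],[-1,[0,0,0],[0,0,0]]]'
python3 -m crank '[[-1,[0,0,0],[0,0,0]],[-1,[0,0,0],[0,0,0]],[-1,[0,0,0],[0,0,0]],[-1,[0,0,-0.1],[0,0,0]],[-1,[0,0,-0.3],[0,0,0]],[-1,[0,0,-0.45],[0,0,0]],[-1,[0,0,-0.45],[0,0,0]],[-1,[0,0,-0.45],[0,0,0]]]'
python3 - <<'E'
from h import *
import pickle
c=cap("wrist"); cv2.imwrite("pics/w8.png",c["img"])
s=r.sense();T=s["ee_rot"];p=s["tcp_pos"];print(p,s["joints"].round(1))
print("yaw",np.degrees(np.arctan2(T[1,0],T[0,0]))%360,"to blue top in tool",T.T@(np.array([.487,-.014,p[2]])-p))
E
```

```text
time_s: 11.4
tcp_pos: [0.4818, 0.3327, 0.048]
ee_rot: [[-0.943, -0.332, 0.0], [-0.332, 0.943, 0.0], [-0.0, 0.0, -1.0]]
wrist_force: [0.2, 0.0, 0.3]
gripper_width: 0.893
time_s: 12.2
tcp_pos: [0.4816, 0.3324, 0.2258]
ee_rot: [[-0.943, -0.332, 0.001], [-0.332, 0.943, 0.001], [-0.001, 0.0, -1.0]]
wrist_force: [0.5, 1.0, 0.2]
gripper_width: 0.997
[0.48533389 0.33489391 0.23515411] [  50.5   17.6   -4.4    0.3  -67.  -121.1]
yaw 199.51643984193075 to blue top in tool [ 0.11497158 -0.32939248 -0.00344393]
```

View pics/w8.png

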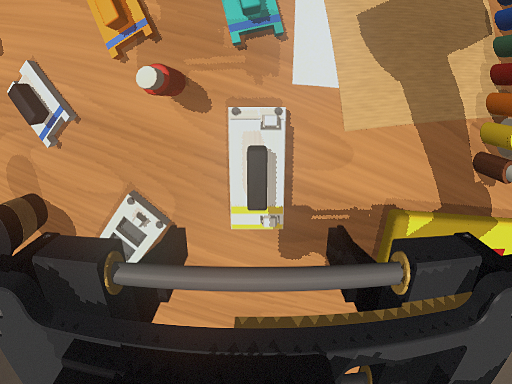

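The yellow top lies on its base, stripes together at (257,212), with tongues showing in both notches. Next is the blue top.

```bash
python3 -m crank '[[-1,[0.164,-0.47,0],[0,0,0]],[-1,[0.164,-0.47,0],[0,0,0]],[-1,[0.164,-0.47,0],[0,0,0]],[-1,[0.164,-0.47,0],[0,0,0]],[-1,[0.164,-0.47,0],[0,0,0]],[-1,[0.164,-0.47,0],[0,0,0]],[-1,[0.164,-0.47,0],[0,0,0]],[-1,[0,0,0],[0,0,0]]]'
python3 -m crank '[[-1,[0,0,0],[0,0,-0.18]],[-1,[0,0,0],[0,0,-0.18]],[-1,[0,0,0],[0,0,-0.18]],[-1,[0,0,0.3],[0,0,-0.18]],[-1,[0,0,0.3],[0,0,-0.18]],[-1,[0,0,0],[0,0,0]],[-1,[0,0,0],[0,0,0]],[-1,[0,0,0],[0,0,0]]]'
python3 - <<'E'
from h import *
import pickle
c=cap("wrist"); cv2.imwrite("pics/w9.png",c["img"]); s=r.sense(); pickle.dump((c,s),open("w9.pkl","wb"))
T=s["ee_rot"];p=s["tcp_pos"]
q,w,rc=fit(c,(230,180),.02,(100,125)); print(rc,q.min(0),q.max(0))
loc=(np.c_[w,np.full(len(w),.02)]-p)@T*1000
print(p,loc.min(0),loc.max(0), np.degrees(np.arctan2(T[1,0],T[0,0]))%360)
print("center tool",(np.r_[np.array(rc[0])/1000,.02]-p)@T*1000)
hsv=cv2.cvtColor(c["img"],cv2.COLOR_BGR2HSV)
m=cv2.inRange(hsv,(105,110,90),(125,255,255)); l=cv2.connectedComponentsWithStats(m); 
for i in range(1,l[0]):
    if l[2][i,4]>20:
        pt=np.argwhere(l[1]==i)[:,::-1]; g=plane(c,pt,.02); print("stripe",l[3][i],l[2][i,4],(np.c_[g,np.full(len(g),.02)]-p).mean(0)@T*1000)
E
```

```text
time_s: 13.05
tcp_pos: [0.482, -0.0203, 0.2237]
ee_rot: [[-0.945, -0.326, 0.0], [-0.326, 0.945, -0.0], [-0.0, -0.001, -1.0]]
wrist_force: [0.3, 0.8, -0.4]
gripper_width: 0.998
time_s: 13.85
tcp_pos: [0.4842, -0.0153, 0.1649]
ee_rot: [[-0.502, -0.865, 0.003], [-0.865, 0.502, 0.0], [-0.002, -0.003, -1.0]]
wrist_force: [-0.0, 0.2, 0.4]
gripper_width: 0.997
((486.7759704589844, -16.6085205078125), (130.2780303955078, 64.4135971069336), 60.42745590209961) [221 121] [283 237]
[ 0.48405543 -0.01535812  0.16483226] [-64.92539504 -35.30191975 144.6124664 ] [ 64.93197874  30.16986361 145.06960921] 239.85601378993232
center tool [ 4.13119309e-02 -2.59033271e+00  1.44840040e+02]
stripe [392.58131488 220.816609  ] 289 [-47.19597831 164.99122273 144.4949363 ]
stripe [234.91338583 222.30708661] 127 [-46.57858847 -22.76154853 144.99938441]
stripe [271.92857143 222.28571429] 126 [-46.48220766  18.59154716 144.88775491]
```

View pics/w9.png

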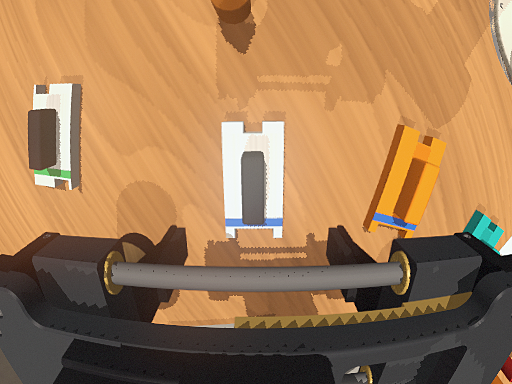

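This is the blue top: white plate, black block, blue stripe at (253,222), wide notch at the striped end and narrow notch opposite. The orange one at (405,180) is the look-alike. Grasping.

```bash
python3 -m crank '[[-1,[-0.006,-0.025,0.3],[0,0,-0.013]],[-1,[0,0,0.4],[0,0,0]],[-1,[0,0,0.4],[0,0,0]],[-1,[0,0,0.2],[0,0,0]],[-1,[0,0,0.06],[0,0,0]],[-1,[0,0,0],[0,0,0]],[-1,[0,0,0],[0,0,0]],[-1,[0,0,0],[0,0,0]]]'; python3 -c "
from station import r
print(r.sense()['tcp_pos'],r.sense()['wrist_force'])"
```

```text
time_s: 14.7
tcp_pos: [0.4866, -0.0161, 0.0287]
ee_rot: [[-0.492, -0.87, 0.004], [-0.87, 0.492, 0.001], [-0.003, -0.003, -1.0]]
wrist_force: [1.1, 0.5, 0.2]
gripper_width: 0.998
[ 0.48664526 -0.01611808  0.02868188] [1.14497303 0.50693175 0.18719763]
```

```bash
python3 -m crank '[[1,[0,0,0.015],[0,0,0]],[1,[0,0,0],[0,0,0]],[1,[0,0,0],[0,0,0]],[1,[0,0,0],[0,0,0]],[1,[0,0,0],[0,0,0]],[1,[0,0,0],[0,0,0]],[1,[0,0,0],[0,0,0]],[1,[0,0,0],[0,0,0]]]';python3 -m crank '[[1,[0,0,0],[0,0,0]],[1,[0,0,0],[0,0,0]],[1,[0,0,0],[0,0,0]],[1,[0,0,0],[0,0,0]],[1,[0,0,0],[0,0,0]],[1,[0,0,0],[0,0,0]]]'; python3 -c "
from h import *
for i in range(3): cap('wrist'); print(r.sense()['tcp_pos'],r.sense()['wrist_force'])"
```

```text
time_s: 15.5
tcp_pos: [0.4853, -0.0165, 0.0255]
ee_rot: [[-0.492, -0.87, -0.0], [-0.87, 0.492, -0.0], [0.0, 0.0, -1.0]]
wrist_force: [1.0, -0.3, 0.4]
gripper_width: 0.353
time_s: 16.1
tcp_pos: [0.4856, -0.0164, 0.0256]
ee_rot: [[-0.492, -0.87, 0.001], [-0.87, 0.492, 0.0], [-0.0, -0.0, -1.0]]
wrist_force: [1.0, -0.1, -1.3]
gripper_width: 0.249
[ 0.48557327 -0.01638832  0.02563316] [ 0.85632428  0.05922568 -1.56026254]
[ 0.48553286 -0.01639078  0.0256137 ] [ 1.47055241 -0.05204472 -0.31510594]
[ 0.48552605 -0.01638215  0.02561613] [ 1.24799849 -0.46089226 -0.73760803]
```

```bash
python3 -m crank '[[1,[0,0,-0.1],[0,0,0]],[1,[0,0,-0.2],[0,0,0]],[1,[0,0,-0.4],[0,0,0]],[1,[0,0,-0.45],[0,0,0]],[1,[0,0,-0.45],[0,0,0]],[1,[0,0,-0.4],[0,0,0]],[1,[0,0,0],[0,0,0]]]';python3 -m crank '[[1,[-0.4263,-0.0892,0],[0,0,0]],[1,[-0.4263,-0.0892,0],[0,0,0]],[1,[-0.4263,-0.0892,0],[0,0,0]],[1,[-0.4263,-0.0892,0],[0,0,0]],[1,[-0.4263,-0.0892,0],[0,0,0]],[1,[-0.4263,-0.0892,0],[0,0,0]]]';python3 -m crank '[[1,[0,0,0],[0,0,0.183]],[1,[0,0,0],[0,0,0.183]],[1,[0,0,0],[0,0,0.183]],[1,[0,0,0],[0,0,0.183]],[1,[0,0,0],[0,0,0.183]]]';python3 -m crank '[[1,[0,0,0],[0,0,0.183]],[1,[0,0,0],[0,0,0.183]],[1,[0,0,0],[0,0,0.183]],[1,[0,0,0],[0,0,0.183]],[1,[0,0,0],[0,0,0.184]],[1,[0,0,0],[0,0,0]],[1,[0,0,0],[0,0,0]],[1,[0,0,0],[0,0,0]]]'
python3 - <<'E'
from h import *
import pickle
c=cap("wrist"); cv2.imwrite("pics/w10.png",c["img"]); s=r.sense(); pickle.dump((c,s),open("w10.pkl","wb"));T=s["ee_rot"]
print(s["tcp_pos"],s["joints"].round(1),np.degrees(np.arctan2(T[1,0],T[0,0]))%360)
E
```

```text
time_s: 16.95
tcp_pos: [0.4877, -0.0162, 0.2317]
ee_rot: [[-0.492, -0.871, 0.011], [-0.871, 0.492, 0.002], [-0.007, -0.009, -1.0]]
wrist_force: [0.8, 0.0, -2.8]
gripper_width: 0.257
time_s: 17.55
tcp_pos: [0.6568, 0.1807, 0.2228]
ee_rot: [[-0.493, -0.87, -0.006], [-0.87, 0.493, -0.002], [0.004, 0.005, -1.0]]
wrist_force: [0.9, -0.3, -3.5]
gripper_width: 0.25
time_s: 18.05
tcp_pos: [0.6558, 0.1794, 0.2225]
ee_rot: [[-0.946, -0.325, -0.007], [-0.325, 0.946, -0.002], [0.007, 0.001, -1.0]]
wrist_force: [0.9, -0.4, -3.0]
gripper_width: 0.249
time_s: 18.85
tcp_pos: [0.6573, 0.1796, 0.2246]
ee_rot: [[-0.929, 0.371, -0.002], [0.371, 0.929, -0.001], [0.002, -0.001, -1.0]]
wrist_force: [-0.5, -0.2, -3.7]
gripper_width: 0.248
[0.65742945 0.17968968 0.22490158] [  28.8   27.6    9.7   -0.   -72.2 -140.6] 158.19141053859929
```

View pics/w10.png

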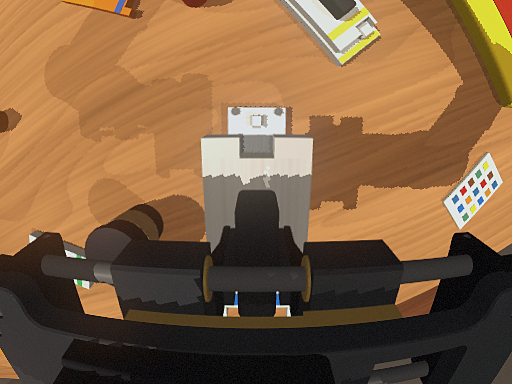

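```bash
python3 -m crank '[[1,[0,0,0.3],[0,0,0]],[1,[0,0,0.45],[0,0,0]],[1,[0,0,0.4],[0,0,0]],[1,[0,0,0.2],[0,0,0]],[1,[0,0,0.13],[0,0,0]],[1,[0,0,0],[0,0,0]],[1,[0,0,0],[0,0,0]],[1,[0,0,0],[0,0,0]]]'
python3 - <<'E'
from h import *
import pickle
c=cap("wrist");s=r.sense(); pickle.dump((c,s),open("w11.pkl","wb"));T=s["ee_rot"]
print(s["tcp_pos"],np.degrees(np.arctan2(T[1,0],T[0,0]))%360)
cv2.imwrite("pics/w11z.png",cv2.resize(c["img"][85:175,190:325],None,fx=5.9,fy=5.9,interpolation=cv2.INTER_NEAREST))
E
```

```text
time_s: 19.7
tcp_pos: [0.6592, 0.1803, 0.0798]
ee_rot: [[-0.928, 0.372, 0.004], [0.372, 0.928, 0.002], [-0.003, 0.003, -1.0]]
wrist_force: [1.0, -0.0, -3.5]
gripper_width: 0.253
[0.65900479 0.18030151 0.07968383] 158.1285431877439
```

View pics/w11z.png

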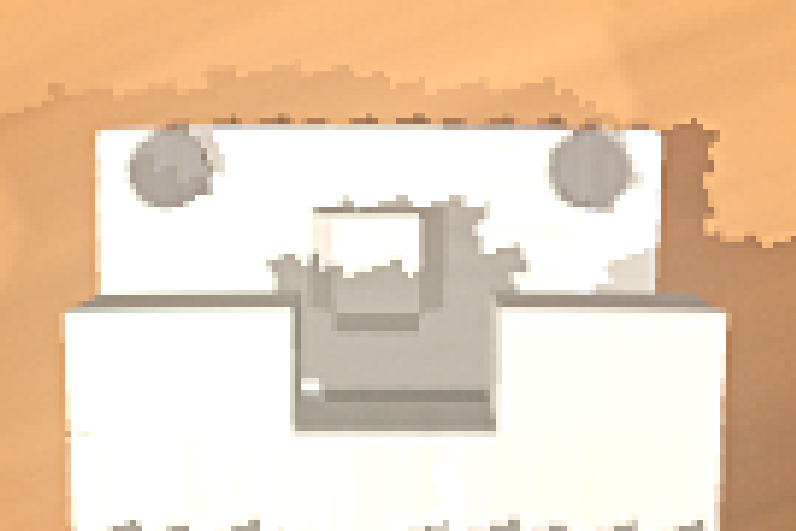

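```bash
cat > m.py <<'E'
from h import *
import pickle,sys
def go(f,P,off=(190,85),dz=.0056):
    c,s=pickle.load(open(f,"rb")); T=s["ee_rot"];p=s["tcp_pos"]; zt=p[2]-dz; Z=dict(b=.022,t=.038,n=zt,p=zt)
    def L(u,v,z):
        g=plane(c,[[off[0]+u/5.9-.5,off[1]+v/5.9-.5]],z)[0]; return ((np.r_[g,z]-p)@T*1000)[:2]
    R={k:L(*a,Z[k[0]]) for k,a in P.items()}
    for k,v in R.items(): print(k,v.round(1),end=" ")
    m=lambda a,b:(R[a][1]+R[b][1])/2
    print("\nbase x",R["bL"][0]-80,"tongue x",(R["tTL"][0]+R["tBR"][0])/2-64.25,"| plate x",R["pL"][0]-65,"notch x",R["nB"][0]-53)
    print("base y",m("bL","bR"),"tongue y",m("tTL","tBR"),"| plate y",m("pL","pR"),"notch y",m("nL","nR"))
    print("yaw base",np.degrees(np.arctan2(R["bR"][0]-R["bL"][0],70)),"plate",np.degrees(np.arctan2(R["pR"][0]-R["pL"][0],64)))
E
python3 -c "
from m import *
go('w11.pkl',dict(bL=(96,127),bR=(662,127),tTL=(330,213),tBR=(418,314),nL=(292,370),nR=(496,370),nB=(395,433),pL=(65,310),pR=(726,310)))"
```

```text
bL [ 81.8 -37.7] bR [81.7 32.5] tTL [71.4 -8. ] tBR [59.6  2.1] nL [ 58.4 -10.4] nR [58.4  9.2] nB [52.2 -0.5] pL [ 64.5 -32.3] pR [64.5 31.3] 
base x 1.848654614766815 tongue x 1.2658022968089 | plate x -0.4848771296692007 notch x -0.8328782333440543
base y -2.6006658874472492 tongue y -2.9669082191457594 | plate y -0.4628719795329381 notch y -0.6157396104476023
yaw base -0.10051432121260923 plate -0.004367601468503602
```

```bash
python3 -m crank '[[1,[0.018,-0.022,0],[0,0,0]],[1,[0,0,0.04],[0,0,0]],[1,[0,0,0.04],[0,0,0]],[1,[0,0,0.04],[0,0,0]],[1,[0,0,0],[0,0,0]],[1,[0,0,0],[0,0,0]],[1,[0,0,0],[0,0,0]]]'
python3 - <<'E'
from h import *
import pickle
c=cap("wrist");s=r.sense(); pickle.dump((c,s),open("w12.pkl","wb"));T=s["ee_rot"]
print(s["tcp_pos"],np.degrees(np.arctan2(T[1,0],T[0,0]))%360)
cv2.imwrite("pics/w12z.png",cv2.resize(c["img"][85:175,190:325],None,fx=5.9,fy=5.9,interpolation=cv2.INTER_NEAREST))
E
```

```text
time_s: 20.45
tcp_pos: [0.6555, 0.1785, 0.0656]
ee_rot: [[-0.928, 0.373, 0.0], [0.373, 0.928, 0.0], [-0.0, 0.0, -1.0]]
wrist_force: [-0.0, 0.4, -3.9]
gripper_width: 0.249
[0.65554806 0.1784916  0.06570249] 158.1080862403148
```

View pics/w12z.png

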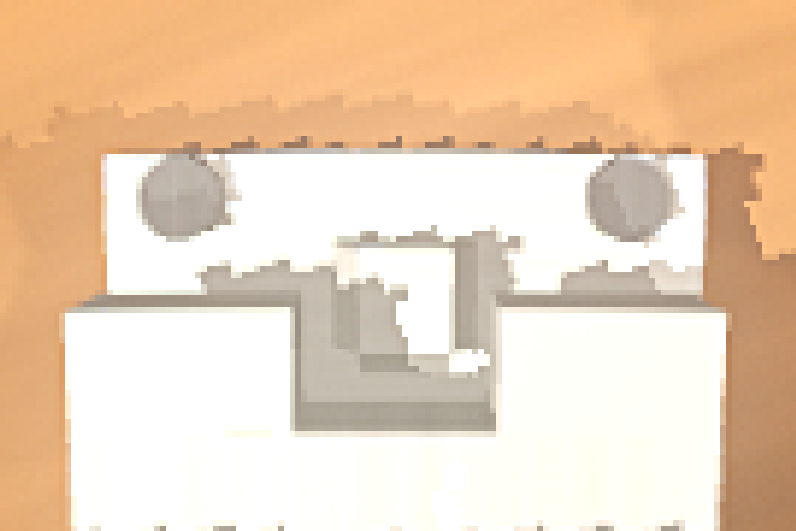

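```bash
python3 -c "
from m import *
go('w12.pkl',dict(bL=(103,152),bR=(706,152),tTL=(360,246),tBR=(453,354),nL=(292,370),nR=(496,370),nB=(395,433),pL=(65,310),pR=(726,310)))"
```

```text
bL [ 79.1 -34.7] bR [79.2 35.5] tTL [68.8 -4.5] tBR [57.   5.6] nL [ 58.5 -10.5] nR [58.5  9. ] nB [52.3 -0.7] pL [ 64.7 -32.4] pR [64.7 31.2] 
base x -0.8803980137899572 tongue x -1.3397880468984837 | plate x -0.32256095149664077 notch x -0.6553932152363018
base y 0.392094081851571 tongue y 0.562519888022059 | plate y -0.6266013600833595 notch y -0.7649380751111874
yaw base 0.05635242004241545 plate 0.006549744060893918
```

```bash
python3 -m crank '[[1,[-0.006,0.011,0],[0,0,0]],[1,[0,0,0],[0,0,0]],[1,[0,0,0.03],[0,0,0]],[1,[0,0,0.03],[0,0,0]],[1,[0,0,0],[0,0,0]],[1,[0,0,0],[0,0,0]]]'
python3 - <<'E'
from h import *
import pickle
c=cap("wrist");s=r.sense(); pickle.dump((c,s),open("w13.pkl","wb"));T=s["ee_rot"]
print(s["tcp_pos"],np.degrees(np.arctan2(T[1,0],T[0,0]))%360)
cv2.imwrite("pics/w13z.png",cv2.resize(c["img"][85:175,190:325],None,fx=5.9,fy=5.9,interpolation=cv2.INTER_NEAREST))
E
```

```text
time_s: 21.1
tcp_pos: [0.6562, 0.1791, 0.0593]
ee_rot: [[-0.928, 0.373, -0.0], [0.373, 0.928, -0.0], [0.0, -0.0, -1.0]]
wrist_force: [0.4, -0.0, -4.4]
gripper_width: 0.251
[0.65631795 0.17916239 0.05944633] 158.10633470601476
```

View pics/w13z.png

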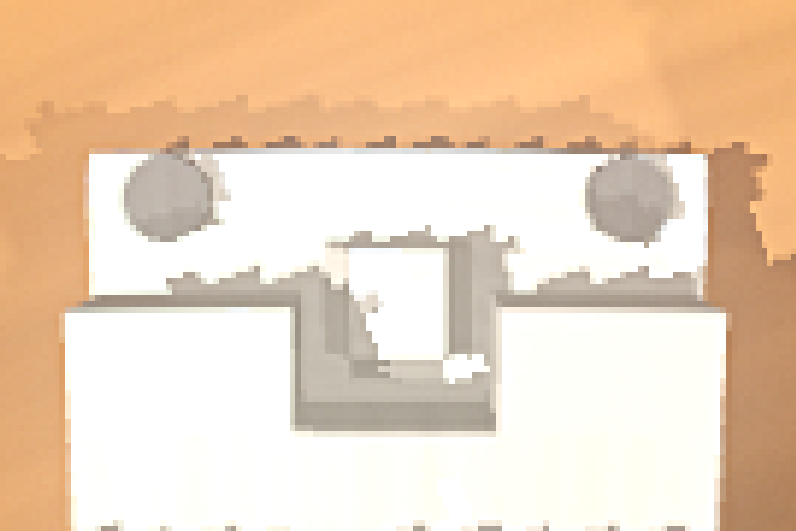

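```bash
python3 -c "
from m import *
go('w13.pkl',dict(bL=(88,152),bR=(708,152),tTL=(350,246),tBR=(445,360),nL=(292,370),nR=(496,370),nB=(395,433),pL=(65,310),pR=(726,310)))"
```

```text
bL [ 79.4 -35.4] bR [79.4 34.6] tTL [69.4 -5.4] tBR [57.3  4.5] nL [ 58.6 -10.6] nR [58.6  9. ] nB [52.4 -0.7] pL [ 64.8 -32.5] pR [64.8 31.1] 
base x -0.6127398740388088 tongue x -0.8980364744343774 | plate x -0.22965585900693952 notch x -0.5579235131276263
base y -0.44157103856217006 tongue y -0.4627645571393626 | plate y -0.6860676936778294 notch y -0.8217685305336033
yaw base 0.01395899738927204 plate 0.006906431237059896
```

```bash
python3 -m crank '[[1,[-0.003,0.003,0],[0,0,0]],[1,[0,0,0.03],[0,0,0]],[1,[0,0,0.03],[0,0,0]],[1,[0,0,0.025],[0,0,0]],[1,[0,0,0.02],[0,0,0]],[1,[0,0,0],[0,0,0]],[1,[0,0,0],[0,0,0]],[1,[0,0,0],[0,0,0]]]'
```

```text
time_s: 21.95
tcp_pos: [0.6568, 0.1794, 0.0492]
ee_rot: [[-0.928, 0.373, 0.0], [0.373, 0.928, 0.0], [-0.0, 0.0, -1.0]]
wrist_force: [-0.6, 0.2, -4.2]
gripper_width: 0.25
```

```bash
python3 -m crank '[[1,[0,0,0.01],[0,0,0]],[1,[0,0,0],[0,0,0]],[1,[0,0,0],[0,0,0]]]'
```

```text
time_s: 22.25
tcp_pos: [0.6567, 0.1793, 0.048]
ee_rot: [[-0.928, 0.373, -0.0], [0.373, 0.928, -0.0], [0.0, -0.0, -1.0]]
wrist_force: [-0.2, 0.1, -4.1]
gripper_width: 0.252
```

```bash
python3 -m crank '[[1,[0,0,0.006],[0,0,0]],[1,[0,0,0],[0,0,0]],[1,[0,0,0],[0,0,0]]]'
```

```text
time_s: 22.55
tcp_pos: [0.6569, 0.1794, 0.0477]
ee_rot: [[-0.928, 0.373, 0.0], [0.373, 0.928, 0.0], [-0.0, 0.0, -1.0]]
wrist_force: [0.0, -0.4, -3.2]
gripper_width: 0.249
```

```bash
python3 -m crank '[[1,[0,0,0.005],[0,0,0]],[1,[0,0,0],[0,0,0]],[1,[0,0,0],[0,0,0]]]'
```

```text
time_s: 22.85
tcp_pos: [0.6568, 0.1794, 0.0477]
ee_rot: [[-0.928, 0.373, 0.0], [0.373, 0.928, 0.0], [-0.0, 0.0, -1.0]]
wrist_force: [-2.1, -0.6, 2.2]
gripper_width: 0.251
```

Seated at 0.0477 (expected 0.0476). Releasing and retreating.

```bash
python3 -m crank '[[-1,[0,0,0],[0,0,0]],[-1,[0,0,0],[0,0,0]],[-1,[0,0,0],[0,0,0]],[-1,[0,0,0],[0,0,0]],[-1,[0,0,0],[0,0,0]],[-1,[0,0,0],[0,0,0]],[-1,[0,0,0],[0,0,0]],[-1,[0,0,0],[0,0,0]]]'
python3 -m crank '[[-1,[0,0,0],[0,0,0]],[-1,[0,0,0],[0,0,0]],[-1,[0,0,0],[0,0,0]],[-1,[0,0,-0.1],[0,0,0]],[-1,[0,0,-0.3],[0,0,0]],[-1,[0,0,-0.4],[0,0,0]],[-1,[0,0,-0.45],[0,0,0]],[-1,[0,0,-0.45],[0,0,0]]]'
python3 -m crank '[[-1,[0,0,-0.4],[0,0,0]],[-1,[0,0,0],[0,0,0]],[-1,[0,0,0],[0,0,0]],[-1,[0,0,0],[0,0,0]]]'
python3 - <<'E'
from h import *
import pickle
c=cap("wrist");s=r.sense(); pickle.dump((c,s),open("w14.pkl","wb"));cv2.imwrite("pics/w14.png",c["img"])
cv2.imwrite("pics/s14.png",cap("side")["img"]);cv2.imwrite("pics/c14.png",cap("scene")["img"])
z=lambda i,x,y,w,h,k:cv2.resize(i[y:y+h,x:x+w],None,fx=k,fy=k,interpolation=cv2.INTER_CUBIC)
cv2.imwrite("pics/w14z.png",z(c["img"],180,80,160,160,3.7))
E
```

```text
time_s: 23.65
tcp_pos: [0.6567, 0.1794, 0.047]
ee_rot: [[-0.928, 0.373, 0.0], [0.373, 0.928, 0.0], [-0.0, 0.0, -1.0]]
wrist_force: [0.2, -0.4, -0.5]
gripper_width: 0.895
time_s: 24.45
tcp_pos: [0.6565, 0.1792, 0.2196]
ee_rot: [[-0.928, 0.373, 0.001], [0.373, 0.928, -0.0], [-0.001, 0.0, -1.0]]
wrist_force: [0.8, 0.4, 0.5]
gripper_width: 1.004
time_s: 24.85
tcp_pos: [0.6559, 0.1791, 0.2559]
ee_rot: [[-0.928, 0.373, -0.002], [0.373, 0.928, -0.001], [0.002, -0.001, -1.0]]
wrist_force: [-0.0, -0.4, -0.3]
gripper_width: 0.999
```

View pics/w14z.png

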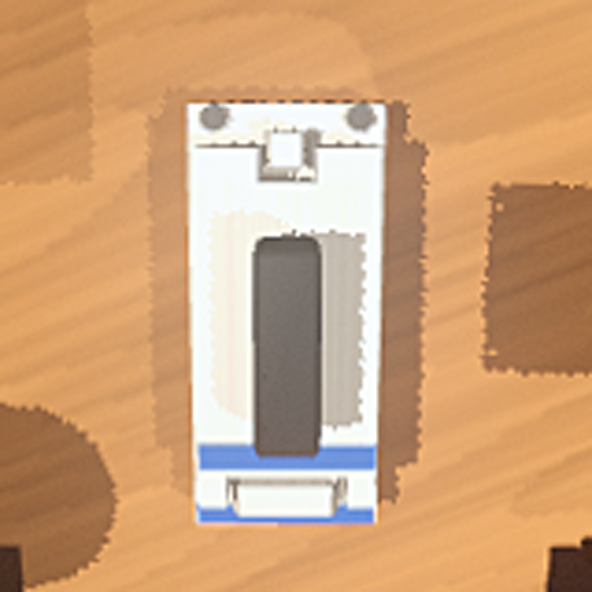

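View pics/s14.png

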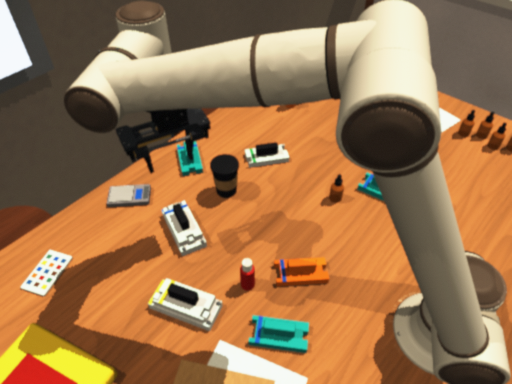

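View pics/c14.png

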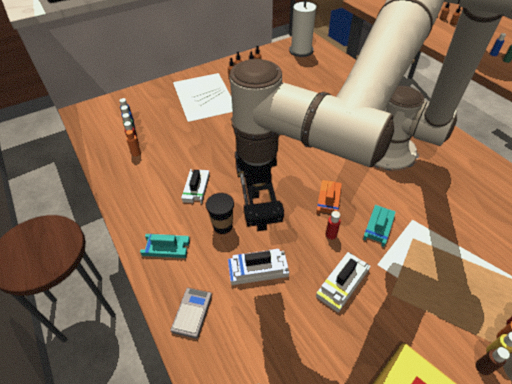

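Both tops are home, stripes together. In the side view the yellow pair is at (185,303) and the blue pair at (184,228). The green top, cup, bottles and look-alikes are where they were. Handing in.

```bash
python3 -c "
from station import r
print(r.finish_job(), r.sense()['time_s'])"
```

```text
the job is handed in; nothing more can be done
the job is handed in; nothing more can be done
```

I put the yellow top and then the blue top back on their own bases, striped ends together, and handed the job in about 25 s into the 72 s allowed. Each was lowered under camera control and released only after contact.

- **Seating heights:** The yellow top touched at a tool height of 48.6 mm against 48.5 mm expected. The blue top touched at 47.7 mm against 47.6 mm. Readings during the job stayed below 6 N.
- **Last pictures:** The wrist views show each top flat on its base with stripes together and the tongues in the notches. In the final scene and side views nothing else has moved, the green top included, and the open gripper is about 0.25 m up, clear of everything.
- **Disagreements:** The scene and side cameras differed by about 6 mm on the yellow base and 9 mm on the blue base, so I used the wrist camera for the final alignment. Its first readings at hover put the tops 2–3 mm off; after correction they agreed to within 0.5 mm before the tops went down.
- **Not checked:** I took no closer picture of the yellow top after placing the blue one; the final scene and side views show it still seated.

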